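# Click on the warming plate under the tea cup

## Robot

A 6-joint arm with a two-finger parallel gripper is mounted at the origin on a cart in front of the work surface, level with it; the furniture and walls round the work are solid. World frame = base frame: x ahead of the robot, y to its left, z up, the work surface at z = 0. Lengths are in m, angles in rad, forces in N, time in s.
With the tool pointing down it reaches from about 0.375 to 0.9 m from the base axis. Payload 3.1 kg.
Tool frame: the origin (TCP) lies on the centre line of the jaws, within the pads' length; the fingertips stand 19 mm ahead of it and the grasp point (between the pads) is the TCP; z points along the fingers, y is the direction in which the jaws open and shut (so a half turn about z gives the same grasp; the last joint's range is limited). The gripper opens to 85 mm and grips with 20 to 120 N. Pads are 22 mm wide; open, the fingers measure 114 mm over their backs; the gripper's body (76 mm by 85 mm) begins 54 mm behind the grasp point. The pads swing forward as they close: fully open they stand 13 mm farther back than shut.
Start: joints at [0.953, 0.527, 1.433, -0, 1.181, -0.178], TCP at [0.266, 0.566, 0.25] pointing down, gripper open.
Joint ranges: [-3.08, 3.08], [-0.75, 2.2], [0.22, 2.44], [-1.43, 4.57], [0, 2.65], [-2.85, 2.85]. Speed limits (rad/s): [2.79, 2.79, 3.14, 3.14, 3.14, 3.14].

## Interface

Orientations are given as a unit quaternion [x, y, z, w].
In Python, from station import manip, imaging, workorder gives the robot as it stands.
- The arm moves only by the shell command python3 -m creep 'ROWS' [FORCE]. ROWS is a JSON object of lists of equal length, an entry for each row: "claw": the finger opening in cm, from 0 to 8.54; "dp": the shift along the tool's x, y, z in cm, a list of three; "roll": the turn about the tool's z in rad. In form: {"claw": [claw, ...], "dp": [[dx, dy, dz], ...], "roll": [roll, ...]}. A call has 1 to 12 rows; each row is the pose to reach, as a shift and turn from the pose commanded when the call began, along the tool's axes at that moment; what a row does not reach only later rows make up. A row lasts 1/10 s, in which the tool goes at most 50 mm and 8.59 degrees, less where a joint would pass 70% of its speed; a pose out of reach is approached as far as the arm can. A call with a gripper value outside its range is refused whole. The fingers move at their own pace and stop on an object; FORCE is the grip in N (left out, the last holds). Time passes only in rows, so rows that repeat a pose let the fingers close. It gives the time, the measured TCP pose, the force and the opening at its end, in the units of the state.
- manip.sense(): the state, without advancing time (a new reading comes with each control period).
- imaging.snapshot(name): name is "scene" or "top" or "wrist"; returns a dict with "image" (400x640x3 uint8, red, green, blue), "z_map" (400x640 float32, m along the optical axis (not along the pixel's ray), 0 where there is no reading), "vfov" (degrees; the focal length in pixels is half the picture's height over the tangent of half this angle, whatever the lens; pixels are square), "cx", "cy" (the principal point, pixels), "R" (3x3) and "t" (3): a world point X has camera coordinates R X + t. Camera axes: x right, y down, z forward; pixel columns grow to the right and rows downward; lengths in m; the calibration is good to about 2 mm. A picture is of the moment at which its call begins.
- workorder.sign_off(): hands the job in, once; it reports no verdict.
The state is a dict: "t": time; "q": joint angles; "qd": joint speeds; "tau": joint torques, N m; "tcp_pos": TCP position; "tool_rot": TCP orientation; "force": force on the tool from outside, world axes, zero at the start; "ft_torque": the same for the moment, N m; "finger_gap": opening from 0.0 (shut) to 1.0 (fully open).
Only numpy, scipy, OpenCV 4.12 (cv2) and the standard library are available. Lean on these libraries where they do the work, as an engineer would, in place of code of your own. Each camera call takes 0.05 s, during which the arm holds its last target.

## Task

Two cups stand on the two-place cup warmer, and both dials are off. With a fingertip resting lightly on the knurled dial in front of the wide tea cup with the handle, turn that dial clockwise by friction one click, so that it sits in the one-bar mark and does not run on to the two-bar mark; then press the round start button right down and let it come back up. Leave the other dial off, and do not pinch, lift or shift the cups or anything else standing around.

Things in the scene. Friction and masses are not known exactly. Their poses are not given: they have to be found in the camera images.
- warmer: two-place cup warmer, fixed: white housing 280 (x) x 320 (y) x 50 mm high. Origin: centre of its underside, on the worktop; x points away from the robot, y to the left. In this frame, mm: round warming plates (112 across, tops 54 high) at (68, +78) and (68, -78); the dial in front of each plate serves it: left (-76, +78), right (-76, -78); start button (-112, 0)
- dial_left (a joint): turn of the left (warmer +y) dial, rad, growing clockwise as seen from above: 0 = off (its white line at the dot), 0.6 = low (one-bar mark), 1.2 = high (two-bar mark), end stops -0.12 and 1.32. Sprung detents at 0, 0.6 and 1.2 pull it in from within about 0.25 rad; turning out of one takes about 0.05 N m (2 N along a circle of 30 mm radius)
- dial_left_top (a point): centre of the top face of the left (warmer +y) dial, on its vertical axis, 66 mm above the worktop; turns with the dial. Flat black disc 88 mm across (too wide to pinch), 14 mm high, knurled rim, ridged grippy face free to touch out to 44 mm, white line near the edge, which points along the warmer's +x at the one-bar mark (0.6 rad left of that when off)
- dial_right (a joint): turn of the right (warmer -y) dial, rad, growing clockwise as seen from above: 0 = off (its white line at the dot), 0.6 = low (one-bar mark), 1.2 = high (two-bar mark), end stops -0.12 and 1.32. Sprung detents at 0, 0.6 and 1.2 pull it in from within about 0.25 rad; turning out of one takes about 0.05 N m (2 N along a circle of 30 mm radius)
- dial_right_top (a point): centre of the top face of the right (warmer -y) dial, on its vertical axis, 66 mm above the worktop; turns with the dial. Flat black disc 88 mm across (too wide to pinch), 14 mm high, knurled rim, ridged grippy face free to touch out to 44 mm, white line near the edge, which points along the warmer's +x at the one-bar mark (0.6 rad left of that when off)
- start_button (a joint): travel of the round metal start button, m: 0 = up, 0.006 = right down (counts as pressed beyond 0.004). Spring: starts to move at 1.2 N, fully down at 4 N, comes back up by itself
- start_button_top (a point): centre of the start button's top face, 26 mm across, 72 mm above the worktop when up, in a grey collar 42 mm across
- bowl_cup_center (a point): wide round-bellied glazed tea cup with one small handle, 87 mm across, 72 mm high, 111 mm with the handle, loose and light, on one of the two warming plates. Point half-way up it, 12 mm off its middle towards the handle
- tall_cup_center (a point): tall slim straight steel cup without a handle, 74 mm across, 99 mm high, loose and light, on the other warming plate. Point at its centre, half-way up
- tomato: loose tomato, 69 mm wide, 71 mm high, on the worktop left of the robot's middle; origin under its centre
- jar: loose small jar with a white lid, 61 mm wide, 87 mm high, left of and in front of the warmer; origin under its centre
Not all that is in view belongs to the job. Leave any pink look-alike of the part that bears tall_cup_center alone.

How it is judged:
On the way, in this order (a step that is already met when the one before it is completed fails the run):
1. the dial in front of the tea cup has clicked into the one-bar mark, the other is off (((y of bowl_cup_center in the frame of warmer above 0 m and value of joint dial_left between 0.48 and 0.72 rad and value of joint dial_right between -0.15 and 0.15 rad) or (y of bowl_cup_center in the frame of warmer below 0 m and value of joint dial_right between 0.48 and 0.72 rad and value of joint dial_left between -0.15 and 0.15 rad))), for 0.2 s.
2. the start button is pressed right down (value of joint start_button above 0.004 m), for 0.05 s.
At the end, for the whole second after the job is handed in: the dial in front of the handled tea cup rests at 0.6 rad (0.48 to 0.72), the other dial is off (within 0.15 rad of 0), the start button is up again, and both cups stand upright and still within 15 mm of where they stood (((y of bowl_cup_center in the frame of warmer above 0 m and value of joint dial_left between 0.48 and 0.72 rad and value of joint dial_right between -0.15 and 0.15 rad) or (y of bowl_cup_center in the frame of warmer below 0 m and value of joint dial_right between 0.48 and 0.72 rad and value of joint dial_left between -0.15 and 0.15 rad)) and velocity of joint dial_left between -0.1 and 0.1 rad/s and velocity of joint dial_right between -0.1 and 0.1 rad/s and value of joint start_button below 0.002 m and distance of each of bowl_cup_center, tall_cup_center from where it was at the start of the episode below 0.015 m and angle between each of bowl_cup_center, tall_cup_center's own z axis and vertical below 0.15 rad and linear speed of each of bowl_cup, tall_cup below 0.02 m/s); the robot touches nothing.
It fails at once if a dial runs on to the two-bar mark, or the dial of the other cup is turned out of its off detent (value of joint any of dial_left, dial_right above 0.95 rad or (y of bowl_cup_center in the frame of warmer below 0 m and value of joint dial_left above 0.3 rad) or (y of bowl_cup_center in the frame of warmer above 0 m and value of joint dial_right above 0.3 rad)).
It fails at once if the start button is pressed before the dial is set (value of joint start_button above 0.004 m and value of joint each of dial_left, dial_right below 0.4 rad).
It fails at once if a dial is pressed hard or squeezed (over 45 N) (contact force between the fingers and dial_left above 45 N or contact force between the fingers and dial_right above 45 N).
It fails at once if a cup is lifted, tipped or shifted (distance of any of bowl_cup_center, tall_cup_center from where it was at the start of the episode above 0.02 m or angle between any of bowl_cup_center, tall_cup_center's own z axis and vertical above 0.3 rad).
It fails at once if something else standing around is moved (distance of any of tomato, jar from where it was at the start of the episode above 0.03 m).
It also fails if it takes over 40 s, if anything falls off the work surface, if the arm or the gripper's body presses on something with over 40 N, if the wrist force passes 120 N, or if a joint passes its speed limit or range.

## Working session

There is one attempt and no reset: what is moved stays moved. The work goes in short steps, Python scripts to look and compute and a shell command to move; the robot and the scene stay as the last step left them, time stands still between calls to the robot, and variables do not carry over. Pictures are saved under pics/ and viewed, and the job is handed in when it is done.

```bash
mkdir -p pics; ls
python3 - <<'E'
from station import manip, imaging
import cv2,pickle
print(manip.sense())
d={}
for n in ("scene","top"):
    s=imaging.snapshot(n); d[n]=s
    cv2.imwrite(f"pics/{n}0.png",s["image"][:,:,::-1])
    print(n,s["vfov"],s["cx"],s["cy"],s["R"],s["t"])
pickle.dump(d,open("s0.pkl","wb"))
E
```

```text
pics
{'t': 0.0, 'q': array([ 9.52488642e-01,  5.28489347e-01,  1.43391757e+00,  2.87706295e-05,
        1.18142646e+00, -1.78503853e-01]), 'qd': array([ 0.00028826, -0.00058059,  0.00053486, -0.00053303, -0.00075663,
        0.00074327]), 'tau': array([ 7.27804963e-04, -4.42342329e+01, -1.78025579e+01, -3.56753608e-04,
        8.53006291e-03, -3.13714793e-05]), 'tcp_pos': array([0.26566354, 0.5649654 , 0.2493145 ]), 'tool_rot': array([ 2.18139109e-01,  9.75917042e-01, -1.02745378e-03, -4.46903786e-04]), 'force': array([-0.23605345,  0.0944333 ,  0.10306885]), 'ft_torque': array([ 0.01678144, -0.00117749,  0.00665374]), 'finger_gap': 1.0003434858482814}
scene 45.57680446714067 326.89056843837 204.37770409289706 [[ 0.44488628 -0.89556697  0.00599952]
 [-0.56169954 -0.28423775 -0.77698297]
 [ 0.69754558  0.34229913 -0.62949303]] [-0.18350344  0.38121541  0.91485168]
top 53.15596670050045 321.8477433628655 195.60369397870457 [[-0.00369538 -0.99998122 -0.00488829]
 [-0.99371982  0.00421885 -0.11181732]
 [ 0.11183585  0.00444439 -0.99371676]] [0.07172096 0.56267068 1.43757294]
```

View pics/scene0.png

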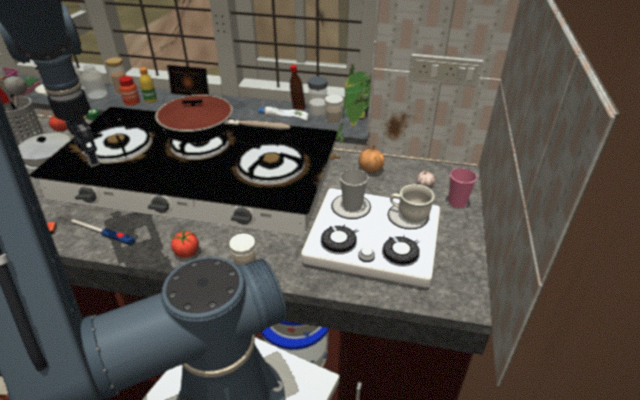

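View pics/top0.png

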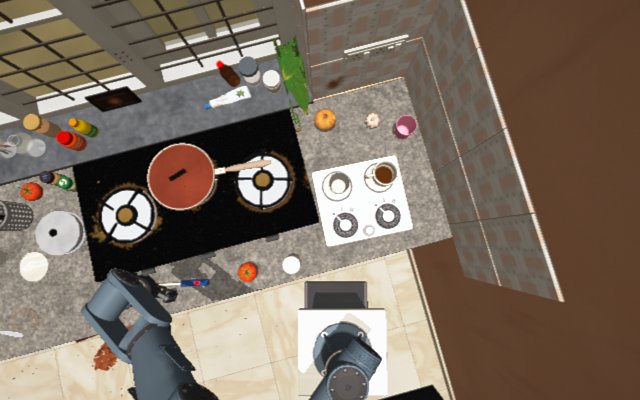

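The scene image shows the handled tea cup at (413,203), the tall steel cup at (352,190) and the pink look-alike at (461,187). The dials are at (338,237) and (402,249), with the button at (367,255). In the top image the tea cup is at (382,175), the dials at (345,224) and (387,216), and the button at (369,231). Tea cup candidates are the handled one, the steel one and the pink one. I take the handled cup on the right plate, so the right dial at top (387,216). Next is a close crop with measurements.

```bash
cat > h.py <<'E'
import numpy as np
def pts(s):
    H,W=s["z_map"].shape; f=H/2/np.tan(np.radians(s["vfov"]/2))
    v,u=np.mgrid[:H,:W]; z=s["z_map"].astype(float)
    c=np.stack([(u-s["cx"])/f*z,(v-s["cy"])/f*z,z],-1)
    return (c-s["t"])@s["R"]
def proj(s,X):
    f=200/np.tan(np.radians(s["vfov"]/2)); c=s["R"]@np.array(X)+s["t"]
    return s["cx"]+f*c[0]/c[2], s["cy"]+f*c[1]/c[2]
E
python3 - <<'E'
import pickle,cv2,numpy as np
from h import *
d=pickle.load(open("s0.pkl","rb"))
s=d["top"];P=pts(s);im=s["image"].astype(int)
hsv=cv2.cvtColor(s["image"],cv2.COLOR_RGB2HSV)
m=(P[...,2]>.044)&(P[...,2]<.056)&(hsv[...,2]>200)&(hsv[...,1]<40)
m[:150]=0;m[255:]=0;m[:,:305]=0;m[:,425:]=0
q=P[m][:,:2].astype(np.float32)
n,l,st,c=cv2.connectedComponentsWithStats(m.astype(np.uint8)); 
b=1+np.argmax(st[1:,4]); q=P[l==b][:,:2].astype(np.float32)
print(len(q),cv2.minAreaRect(q))
for nm,(u,v) in dict(bowl=(382,175),tall=(337,185),dl=(345,224),dr=(387,216),btn=(369,231),tom=(248,272),jar=(291,265),base=(345,350)).items(): print(nm,P[v,u])
for nm,(x0,y0,x1,y1) in dict(dl=(328,210,362,240),dr=(372,202,404,230)).items():
    sub=(hsv[...,2]<90); k=np.zeros_like(sub);k[y0:y1,x0:x1]=1;k&=sub&(P[...,2]>.058)&(P[...,2]<.075)
    Q=P[k][:,:2].astype(np.float32);print(nm,len(Q),cv2.minEnclosingCircle(Q),P[k][:,2].mean())
for n,(a,b2,c2,d2) in dict(top=(300,140,440,260),scene=(290,150,490,290)).items():
    cv2.imwrite(f"pics/c_{n}.png",cv2.resize(d[n]["image"][b2:d2,a:c2,::-1],None,fx=4,fy=4,interpolation=cv2.INTER_CUBIC))
E
```

```text
3890 ((0.5453921556472778, -0.073748379945755), (0.27805787324905396, 0.31759631633758545), 11.590160369873047)
bowl [ 0.63290512 -0.14787769  0.06637109]
tall [0.59785943 0.01451235 0.0617535 ]
dl [ 0.45706649 -0.01275456  0.06504588]
dr [ 0.48498058 -0.16286793  0.06502392]
btn [ 0.43184439 -0.09751344  0.06736368]
tom [0.28867862 0.33289109 0.05072899]
jar [0.3144888  0.1777017  0.08045667]
base [0.08385741 0.00300205 0.29223495]
dl 10 ((0.4546501934528351, -0.0049948194064199924), 0.03375617787241936) 0.0662808684111733
dr 22 ((0.48641732335090637, -0.16459259390830994), 0.04165206477046013) 0.06652502037868646
```

Run:
```python
import cv2
for n in("top","scene"): print(cv2.imread(f"pics/c_{n}.png").shape)
```

```text
(480, 560, 3)
(560, 800, 3)
```

View pics/c_top.png

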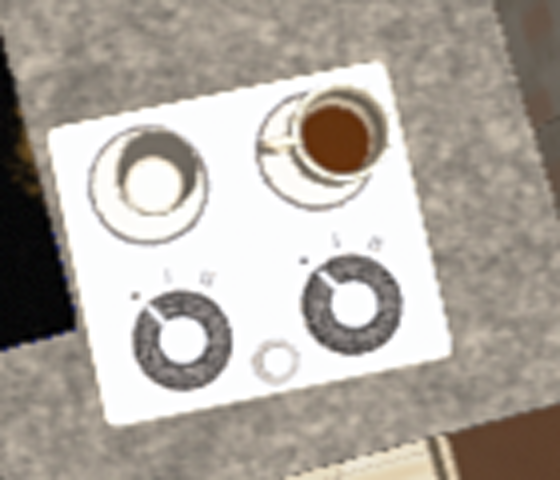

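View pics/c_scene.png

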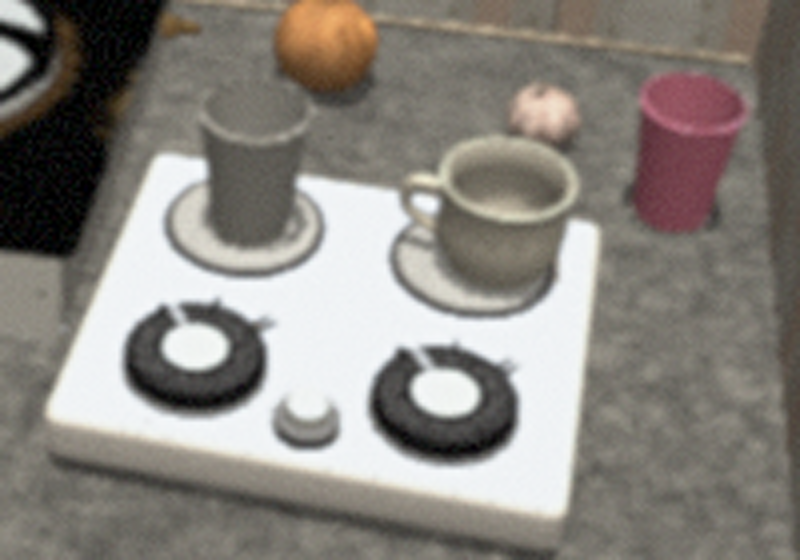

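The crop confirms the choice. The handled cup (crop 335,140) stands on the right plate, so the job is the right dial at crop (352,305), whose white line points at the dot (off). The pink cup is off the warmer and the steel cup is on the left plate. The warmer yaw is about 0.202. That puts the right dial at (0.4866, -0.165) and the button at (0.436, -0.096), which agrees with the image within about 1 mm. I'll travel high with the gripper shut.

```bash
python3 -m creep '{"claw":[0,0,0,0,0,0,0,0,0,0,0,0],"dp":[[-50.6,-59.3,0],[-50.6,-59.3,0],[-50.6,-59.3,0],[-50.6,-59.3,0],[-50.6,-59.3,0],[-50.6,-59.3,0],[-50.6,-59.3,0],[-50.6,-59.3,0],[-50.6,-59.3,0],[-50.6,-59.3,0],[-50.6,-59.3,0],[-50.6,-59.3,0]],"roll":[1.131,1.131,1.131,1.131,1.131,1.131,1.131,1.131,1.131,1.131,1.131,1.131]}' 20
```

```text
t: 1.3
tcp_pos: [0.4241, -0.0153, 0.2503]
tool_rot: [0.707, 0.707, 0.0, -0.0]
force: [1.2, -0.2, -0.8]
finger_gap: -0.005
```

```bash
python3 -m creep '{"claw":[0,0,0,0,0,0],"dp":[[-17.2,4.7,0],[-17.2,4.7,0],[-17.2,4.7,0],[-17.2,4.7,0],[-17.2,4.7,0],[-17.2,4.7,0]],"roll":[0,0,0,0,0,0]}'
python3 - <<'E'
from station import manip,imaging
import cv2,pickle
s=manip.sense();print(s["tcp_pos"],s["tool_rot"],s["q"],s["force"])
for n in("scene","top","wrist"):
    x=imaging.snapshot(n);cv2.imwrite(f"pics/a_{n}.png",x["image"][:,:,::-1])
E
```

```text
t: 1.9
tcp_pos: [0.4705, -0.1853, 0.2497]
tool_rot: [0.708, 0.707, -0.0, -0.001]
force: [-0.5, 1.1, 0.9]
finger_gap: 0.003
[ 0.47050051 -0.18529025  0.24968373] [ 7.07637736e-01  7.06574577e-01 -4.06392839e-05 -1.09569487e-03] [-5.96663216e-01  3.69345263e-01  1.72682707e+00  3.84353493e-04
  1.04758783e+00 -5.95352088e-01] [-0.47970721  1.0676397   0.92241278]
```

View pics/a_scene.png

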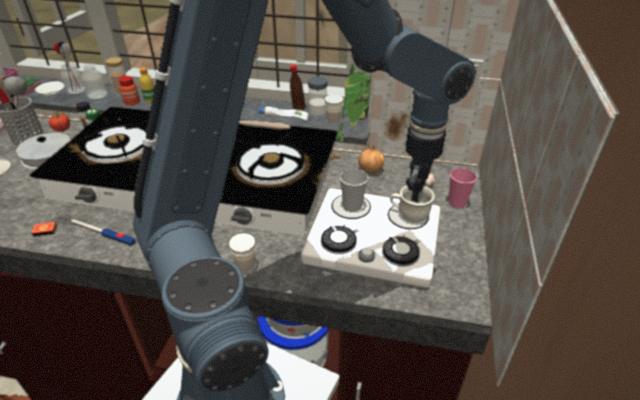

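View pics/a_wrist.png

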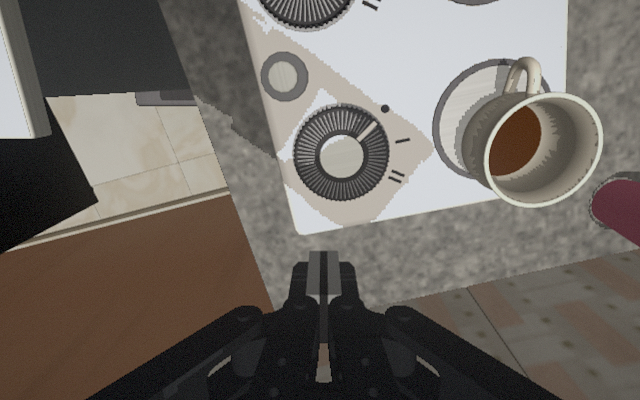

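The wrist view shows the right dial at (342,153) with its line at (368,130) toward the dot (385,108), and the button at (284,76). The ridged ring runs from roughly mid-radius outward, so I'll touch at about 32 mm radius. I'll refine the dial centre from the wrist depth.

Run:
```python
from station import manip,imaging
import cv2,pickle,numpy as np
from h import *
x=imaging.snapshot("wrist");pickle.dump(x,open("w.pkl","wb"))
P=pts(x);v=cv2.cvtColor(x["image"],cv2.COLOR_RGB2GRAY)
k=np.zeros(v.shape,bool);k[95:210,285:400]=1
k&=(P[...,2]>.060)&(P[...,2]<.072)
q=P[k];print(len(q),cv2.minEnclosingCircle(q[:,:2].astype(np.float32)),np.median(q[:,2]))
for n,(u,w) in dict(c=(342,157),line=(368,130),dot=(385,108),btn=(284,76),dark=(315,150)).items(): print(n,P[w,u])
k=np.zeros(v.shape,bool);k[40:115,250:320]=1
k&=(P[...,2]>.0685)&(P[...,2]<.076);q=P[k]
print(len(q),cv2.minEnclosingCircle(q[:,:2].astype(np.float32)),np.median(q[:,2]))
print(manip.sense()["tcp_pos"],manip.sense()["force"])
```

```text
7105 ((0.47692686319351196, -0.15310326218605042), 0.05913495644927025) 0.06692108323977869
c [ 0.48711216 -0.16486951  0.06816216]
line [ 0.50998384 -0.14029901  0.06773024]
dot [ 0.52705665 -0.12237155  0.05079552]
btn [ 0.43670157 -0.09488498  0.07217949]
dark [ 0.46229975 -0.15845076  0.06800529]
748 ((0.4351963996887207, -0.09517102688550949), 0.012932153418660164) 0.07248552117901237
[ 0.47053852 -0.18366821  0.25020603] [ 0.83110633 -0.51968293  0.6633598 ]
```

```bash
python3 -m creep '{"claw":[0,0,0,0,0,0],"dp":[[-0.7,-0.2,5],[-0.7,-0.2,10],[-0.7,-0.2,14],[-0.7,-0.2,15.3],[-0.7,-0.2,15.3],[-0.7,-0.2,15.3]],"roll":[0,0,0,0,0,0]}'
python3 - <<'E'
from station import manip,imaging
import cv2
x=imaging.snapshot("wrist");cv2.imwrite("pics/b_wrist.png",x["image"][:,:,::-1])
x=imaging.snapshot("scene");cv2.imwrite("pics/b_scene.png",cv2.resize(x["image"][130:300,300:500,::-1],None,fx=3,fy=3))
s=manip.sense();print(s["tcp_pos"],s["tool_rot"],s["force"])
E
```

```text
t: 2.7
tcp_pos: [0.4695, -0.1917, 0.0977]
tool_rot: [0.707, 0.708, 0.0, 0.0]
force: [-0.4, -0.6, 0.3]
finger_gap: -0.001
[ 0.47007953 -0.19239023  0.09867893] [7.06791486e-01 7.07420404e-01 2.63125225e-04 1.44841587e-03] [ 0.59348716 -0.02180391 -0.3160749 ]
```

View pics/b_wrist.png

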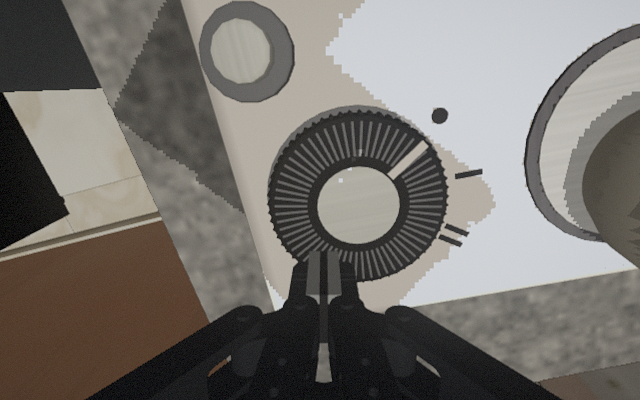

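View pics/b_scene.png

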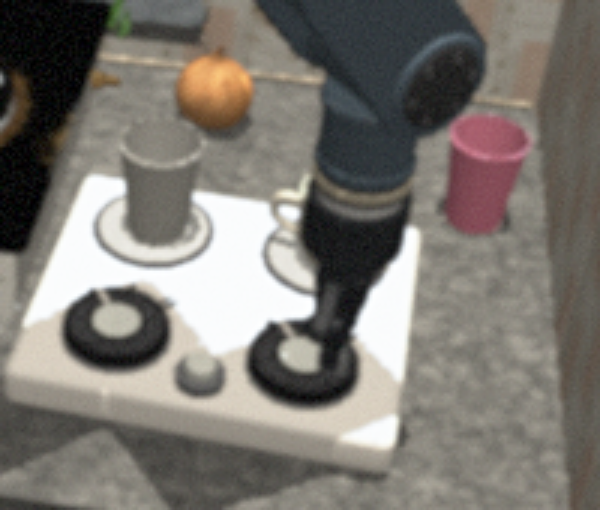

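The shut fingertips are over the ridged ring at wrist pixel (323,255). The line is still at the dot. I'll lower to contact.

```bash
python3 -m creep '{"claw":[0,0,0,0,0],"dp":[[0,0,0.6],[0,0,1.1],[0,0,1.1],[0,0,1.2],[0,0,1.2]],"roll":[0,0,0,0,0]}'; python3 -m creep '{"claw":[0,0],"dp":[[0,0,0.1],[0,0,0.1]],"roll":[0,0]}';  python3 -m creep '{"claw":[0,0],"dp":[[0,0,0.1],[0,0,0.1]],"roll":[0,0]}'
```

```text
t: 3.3
tcp_pos: [0.4691, -0.1923, 0.0853]
tool_rot: [0.707, 0.707, -0.0, -0.0]
force: [-0.1, -0.6, -0.3]
finger_gap: 0.0
t: 3.5
tcp_pos: [0.4694, -0.1925, 0.085]
tool_rot: [0.707, 0.707, 0.0, 0.0]
force: [-0.4, 0.4, 5.2]
finger_gap: 0.001
t: 3.7
tcp_pos: [0.4696, -0.1926, 0.0849]
tool_rot: [0.707, 0.707, 0.0, 0.001]
force: [-1.8, 1.0, 11.8]
finger_gap: -0.003
```

```bash
python3 -m creep '{"claw":[0,0,0,0],"dp":[[0.19,-0.26,0],[0.40,-0.51,0],[0.64,-0.73,0],[0.64,-0.73,0]],"roll":[0.1,0.2,0.3,0.3]}'
python3 - <<'E'
from station import manip,imaging
import cv2
x=imaging.snapshot("wrist");cv2.imwrite("pics/d_wrist.png",x["image"][:,:,::-1])
s=manip.sense();print(s["tcp_pos"],s["tool_rot"],s["force"],s["ft_torque"])
E
```

```text
t: 4.1
tcp_pos: [0.463, -0.1872, 0.0849]
tool_rot: [0.805, 0.593, 0.0, 0.002]
force: [-1.1, -3.1, 9.9]
finger_gap: -0.001
[ 0.46308249 -0.18729101  0.08492243] [8.04755894e-01 5.93600914e-01 4.23518994e-04 2.39311236e-03] [-1.05539253 -1.89445692 11.54292293] [-0.26244285  0.21454343  0.01788472]
```

View pics/d_wrist.png

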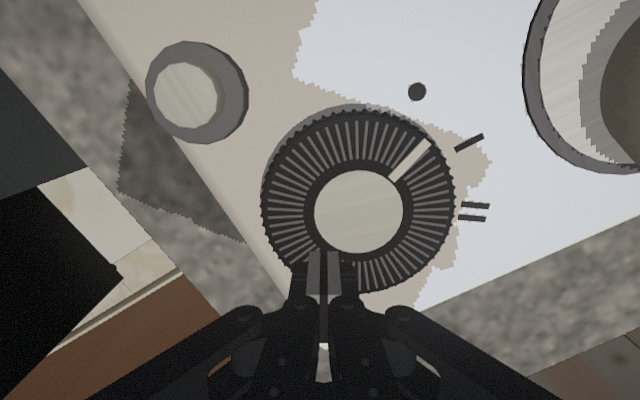

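The dial follows the fingertip: the line at wrist (410,160) is now between the dot (417,92) and the one-bar mark (468,143). I'll continue the same arc, as the pattern is the same in the rolled tool frame.

```bash
python3 -m creep '{"claw":[0,0,0,0],"dp":[[0.19,-0.26,0],[0.40,-0.51,0],[0.60,-0.70,0],[0.60,-0.70,0]],"roll":[0.1,0.2,0.29,0.29]}'
python3 - <<'E'
from station import manip,imaging
import cv2
x=imaging.snapshot("wrist");cv2.imwrite("pics/e_wrist.png",x["image"][:,:,::-1])
s=manip.sense();print(s["tcp_pos"],s["tool_rot"],s["force"],s["ft_torque"])
E
```

```text
t: 4.55
tcp_pos: [0.4575, -0.179, 0.0849]
tool_rot: [0.882, 0.471, 0.0, 0.002]
force: [-2.7, -2.8, 11.7]
finger_gap: 0.006
[ 0.4574856  -0.17909467  0.08490927] [8.82111432e-01 4.71038043e-01 3.44119304e-04 1.57018775e-03] [-2.52411453 -1.4054274  12.43465793] [-0.25302684  0.46090541 -0.0722641 ]
```

View pics/e_wrist.png

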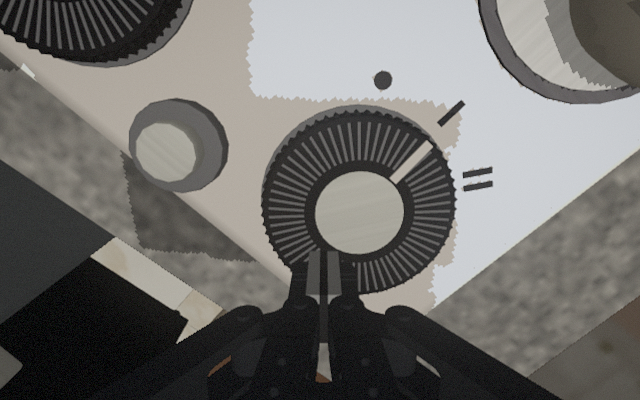

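The line at wrist (411,161) points almost at the one-bar mark (451,112), about 0.05 rad short and well inside its detent. I'll lift straight off.

```bash
python3 -m creep '{"claw":[0,0,0,0,0],"dp":[[0,0,-0.5],[0,0,-2],[0,0,-4],[0,0,-4],[0,0,-4]],"roll":[0,0,0,0,0]}'
python3 - <<'E'
from station import manip,imaging
import cv2,numpy as np
from h import *
x=imaging.snapshot("wrist");cv2.imwrite("pics/f_wrist.png",x["image"][:,:,::-1])
P=pts(x)
for a in((284,76),): pass
k=(P[...,2]>.0690)&(P[...,2]<.076)
g=np.linalg.norm(P[...,:2]-np.array([.4355,-.0955]),axis=-1)<.018
q=P[k&g];print(len(q),cv2.minEnclosingCircle(q[:,:2].astype(np.float32)) if len(q) else 0)
s=manip.sense();print(s["tcp_pos"],s["tool_rot"],s["force"],s["ft_torque"])
E
```

```text
t: 5.1
tcp_pos: [0.457, -0.1781, 0.1235]
tool_rot: [0.882, 0.471, 0.0, 0.0]
force: [0.4, 0.7, -0.4]
finger_gap: 0.002
1884 ((0.4355136752128601, -0.09551326185464859), 0.012895707041025162)
[ 0.4566704  -0.17789475  0.12299863] [ 8.82148077e-01  4.70972083e-01 -1.05919785e-04 -2.36166026e-04] [-0.86088387  0.42655122  1.09453598] [ 0.01391217 -0.00022609 -0.00856613]
```

View pics/f_wrist.png

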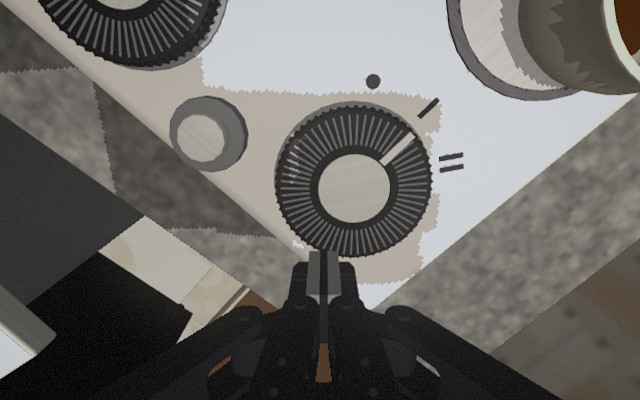

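The dial is free of the finger, with its line at (398,149) pointing at the one-bar mark (428,108). I'll measure the angle in world coordinates and work out the shift to the button.

Run:
```python
from station import manip,imaging
import cv2,numpy as np
from h import *
x=imaging.snapshot("wrist");P=pts(x);v=cv2.cvtColor(x["image"],cv2.COLOR_RGB2GRAY)
d=P[...,:2]-np.array([.4868,-.165]);r=np.hypot(*np.moveaxis(d,-1,0))
k=(r>.027)&(r<.041)&(abs(P[...,2]-.067)<.004)&(v>150);k[240:]=0
q=d[k];a=np.arctan2(q[:,1],q[:,0]);m=np.median(a);print(k.sum(),"dial",0.6-(m-.202), np.percentile(a,[10,90]))
s=manip.sense();R=np.array
from scipy.spatial.transform import Rotation as T
print(T.from_quat(s["tool_rot"]).inv().apply(np.array([.4355,-.0955,0.123])-s["tcp_pos"])*100,s["tcp_pos"])
```

```text
226 dial 0.5712267073260978 [0.17169398 2.12558603]
[ 5.66915819 -6.32004568 -0.01944338] [ 0.45647393 -0.1777696   0.12271984]
```

Dial at about 0.57, in the one-bar detent. Moving over the button now.

```bash
python3 -m creep '{"claw":[0,0,0,0,0,0,0],"dp":[[3,-3.3,0],[5.7,-6.3,0],[5.7,-6.3,0],[5.7,-6.3,1.5],[5.7,-6.3,2.3],[5.7,-6.3,2.5],[5.7,-6.3,2.5]],"roll":[0,0,0,0,0,0,0]}'
python3 - <<'E'
from station import manip,imaging
import cv2
x=imaging.snapshot("wrist");cv2.imwrite("pics/g_wrist.png",x["image"][:,:,::-1])
s=manip.sense();print(s["tcp_pos"],s["force"])
E
```

```text
t: 5.9
tcp_pos: [0.4361, -0.096, 0.0977]
tool_rot: [0.882, 0.471, -0.0, -0.001]
force: [0.3, -0.3, 0.2]
finger_gap: 0.003
[ 0.43634498 -0.09607686  0.09803596] [ 0.90413365 -1.03110869  1.08164967]
```

View pics/g_wrist.png

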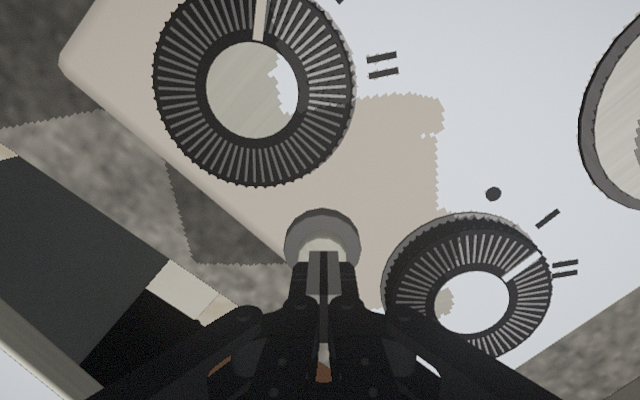

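The fingertips are centred over the button at wrist (323,245) and the right dial's line is still at the one-bar mark. I'll press in stages, checking the force.

```bash
python3 -m creep '{"claw":[0,0,0,0],"dp":[[0,0,0.5],[0,0,0.9],[0,0,1.2],[0,0,1.2]],"roll":[0,0,0,0]}'; python3 -m creep '{"claw":[0,0,0],"dp":[[0,0,0.15],[0,0,0.2],[0,0,0.2]],"roll":[0,0,0]}'
```

```text
t: 6.35
tcp_pos: [0.4366, -0.096, 0.0863]
tool_rot: [0.882, 0.471, 0.0, 0.0]
force: [0.3, -1.3, 3.1]
finger_gap: 0.003
t: 6.65
tcp_pos: [0.4366, -0.096, 0.085]
tool_rot: [0.882, 0.471, 0.0, 0.001]
force: [-1.8, -1.2, 7.2]
finger_gap: 0.005
```

7.2 N with the tip 6 mm below first contact: the button is right down. Releasing.

```bash
python3 -m creep '{"claw":[0,0,0,0,0,0,0,0],"dp":[[0,0,-0.5],[0,0,-2],[0,0,-6],[0,0,-11],[0,0,-15],[0,0,-15],[0,0,-15],[0,0,-15]],"roll":[0,0,0,0,0,0,0,0]}'
python3 - <<'E'
from station import manip,imaging
import cv2,numpy as np,pickle
from h import *
x=imaging.snapshot("wrist");P=pts(x);v=cv2.cvtColor(x["image"],cv2.COLOR_RGB2GRAY)
cv2.imwrite("pics/i_wrist.png",x["image"][:,:,::-1])
for n,c in dict(right=(.4868,-.165),left=(.4555,-.0125)).items():
    d=P[...,:2]-np.array(c);r=np.hypot(*np.moveaxis(d,-1,0));a=np.arctan2(d[...,1],d[...,0])
    k=(r>.027)&(r<.041)&(abs(P[...,2]-.067)<.004)&(v>150)&(abs(a-.5)<1);k[240:]=0
    print(n,k.sum(),.802-np.median(a[k]))
g=np.linalg.norm(P[...,:2]-np.array([.4355,-.0955]),axis=-1)<.009
print("button z",np.median(P[g][:,2]))
s=manip.sense();print(s["t"],s["tcp_pos"],s["force"])
x=imaging.snapshot("scene");cv2.imwrite("pics/i_scene.png",cv2.resize(x["image"][130:300,230:500,::-1],None,fx=2.9,fy=2.9))
x=imaging.snapshot("top")
d0=pickle.load(open("s0.pkl","rb"))["top"]["image"]
cv2.imwrite("pics/i_top.png",np.hstack([cv2.resize(i[100:290,230:430,::-1],None,fx=1.98,fy=1.98) for i in(d0,x["image"])]))
E
```

```text
t: 7.45
tcp_pos: [0.435, -0.0949, 0.2331]
tool_rot: [0.882, 0.471, -0.001, -0.002]
force: [-0.4, 0.2, -0.3]
finger_gap: -0.0
right 104 0.5691990527020258
left 287 -0.01678063182056333
button z 0.258375550118657
7.5 [ 0.434947   -0.09495528  0.232744  ] [ 0.09605629 -0.33444953 -1.28443993]
```

View pics/i_scene.png

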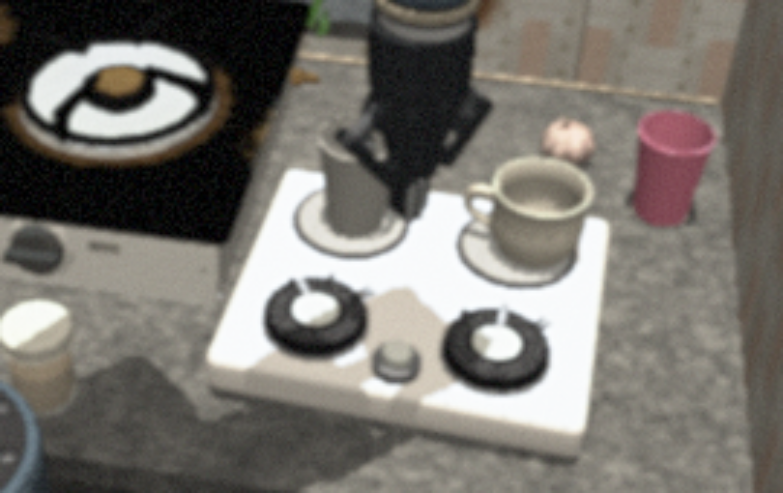

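View pics/i_wrist.png

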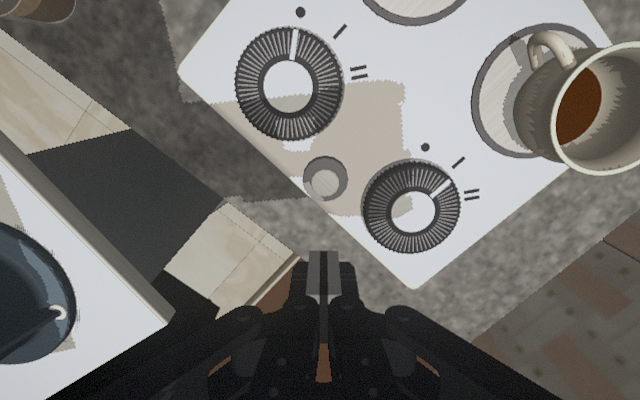

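View pics/i_top.png

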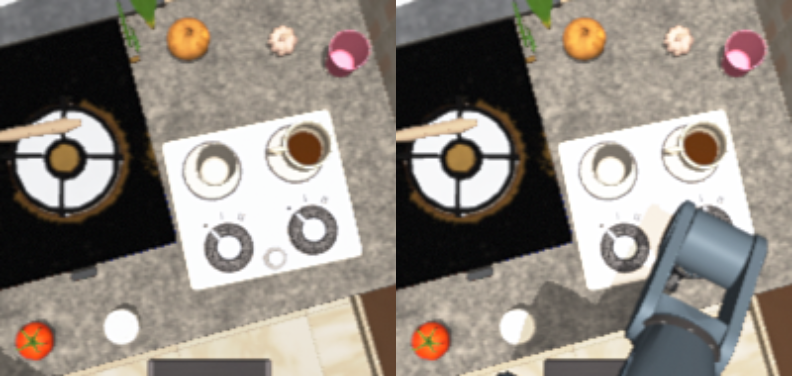

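The right dial reads 0.57 with its line at wrist (442,188) toward one-bar. The left is at -0.02 (line (295,45) at the dot). In the top view the cups, tomato and jar are unchanged from the start. The button height reading of 0.258 was contaminated by finger pixels, so I'm re-reading it at its own pixel (323,184).

Run:
```python
from station import imaging,workorder
import numpy as np
from h import *
z=pts(imaging.snapshot("wrist"))[178:190,318:330]
b=np.median(z[...,2]);print(np.median(z.reshape(-1,3),0))
if b>.070: print("handing in",workorder.sign_off())
```

```text
[ 0.43424704 -0.09526446  0.07286919]
the job is handed in; nothing more can be done
handing in None
```

I turned the right-hand dial, the one in front of the handled tea cup, one click to the one-bar mark. I then pressed the start button right down, let it come back up, and handed the job in at about 7.5 s. I used the tip of the shut gripper for both, resting on the dial at about 12 N.

- **Dials:** the right dial reads about 0.57 rad, inside its one-bar range. The left dial reads about -0.02 rad, so it is still off.
- **Button:** it went down 6 mm under 7.2 N. Afterwards its top read about 73 mm, so it is back up.
- **Surroundings:** the cups, tomato and jar look unmoved in the before and after top views; I compared these by eye and did not measure them. The arm ended clear, with its tip about 0.21 m above the worktop.
- **Failed check:** my first button-height reading gave 0.258 m because finger pixels were mixed in. The 73 mm figure comes from repeating it on the button's own pixels.

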